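# Lay the stepped pump shaft the right way round in its bearing block

### The arm

A 6-joint arm with a two-finger parallel gripper is mounted at the origin on the work surface. World frame = base frame: x ahead of the robot, y to its left, z up, the work surface at z = 0. Lengths are in m, angles in rad, forces in N, time in s.
With the tool pointing down it reaches from about 0.375 to 0.9 m from the base axis. Payload 3.1 kg.
Tool frame: the origin (TCP) lies at the very end of the fingers, on their centre line; the grasp point (between the pads) lies 19 mm behind it; z points along the fingers, y is the direction in which the jaws open and shut (so a half turn about z gives the same grasp; the last joint's range is limited). The gripper opens to 87 mm and grips with 3 to 60 N. Pads are 19 mm wide; open, the fingers measure 117 mm over their backs; the gripper's body (75 mm by 190 mm) begins 51 mm behind the grasp point.
Start: joints at [-1.278, 0.527, 1.433, -0, 1.181, -0.178], TCP at [0.284, -0.557, 0.223] pointing down, gripper open.
Joint ranges: [-3.08, 3.08], [-0.75, 2.2], [0.22, 2.44], [-1.43, 4.57], [0, 2.65], [-2.85, 2.85]. Speed limits (rad/s): [2.79, 2.79, 3.14, 3.14, 3.14, 3.14].

### API

Orientations are given as a unit quaternion [w, x, y, z].
In Python, from plant import bot, imaging, job gives the robot as it stands. The module is installed in compiled form; this text tells all that it offers.
- The arm moves only by the tool apply_moves, never from a script. Its argument "targets" is a list of rows, each a list of 7 numbers: the opening, from 0 (shut) to 1 (fully open), then the shift along the world's x, y, z in mm, then the turn, a rotation vector about the world's x, y, z in degrees. In form: [[fingers, dx, dy, dz, ax, ay, az], ...]. A call has 1 to 10 rows; each row is the pose to reach, as a shift and turn from the pose commanded when the call began; what a row does not reach only later rows make up. A row lasts 1/8 s, in which the tool goes at most 62.5 mm and 10.7 degrees, less where a joint would pass 70% of its speed; a pose out of reach is approached as far as the arm can. A call with a gripper value outside its range is refused whole. The fingers move at their own pace and stop on an object; the grip force is fixed at half the most. Time passes only in rows, so rows that repeat a pose let the fingers close. It gives the time, the measured TCP pose, the force and the opening at its end, in the units of the state.
- bot.sense(): the state, without advancing time (a new reading comes with each control period).
- imaging.capture(name): name is "side" or "top" or "wrist"; returns (picture, depth): 420x560x3 uint8, red, green, blue; 420x560 float32, m along the optical axis (not along the pixel's ray), 0 where there is no reading.
- imaging.get_calibration(name): a dict with "camera_matrix" (3x3 intrinsics, pixels), "dist_coeffs" ([k1, k2, p1, p2, k3] as OpenCV has them; the pictures are not rectified), "R" (3x3) and "t" (3): a world point X has camera coordinates R X + t; the wrist camera has in their place "tool_from_camera" (4x4, takes a point from camera to tool coordinates, whose origin is the TCP and whose axes are the flange's). Camera axes: x right, y down, z forward; pixel columns grow to the right and rows downward; lengths in m; the calibration is good to about 2 mm. A picture is of the moment at which its call begins: read the wrist's pose just before it. get_calibration takes no time and is no camera call.
- job.close_job(): hands the job in, once; it reports no verdict.
The state is a dict: "time": time; "joint_positions": joint angles; "qvel": joint speeds; "joint_efforts": joint torques, N m; "tcp_pos": TCP position; "eef_rot": TCP orientation; "contact_force": force on the tool from outside, world axes, zero at the start; "moment": the same for the moment, N m; "width": opening from 0.0 (shut) to 1.0 (fully open).
Only numpy, scipy, OpenCV 4.12 (cv2) and the standard library are available. Lean on these libraries where they do the work, as an engineer would, in place of code of your own. Each camera call takes 0.05 s, during which the arm holds its last target. There are 200 camera calls.

### The job

One of the two journals of the pump shaft on the rectangular rubber mat is thinner than the other: first close the fingers on one journal to feel which it is. Then lay that shaft in the white bearing block, thin journal in the narrow saddle and thick journal in the wide one, level and fully down in both, and let go. Leave the spare shaft on the round lid where it is.

Things in the scene. Friction and masses are not known exactly. Their poses are not given: they have to be found in the camera images.
- shaft_a: Steel pump shaft, 110 mm long, 0.35 kg, lying on an eight-sided hub (50 mm long, 34 mm across flats); round journals 30 mm long at both ends, 25 to 55 mm from the middle: one 14 mm thick, the other 22 mm. Origin: middle of the hub, on the axis, 17 mm above its support. x runs along the shaft, but its sense does not tell which end is thin. Which shaft is on the mat changes.
- shaft_b: Steel pump shaft, 110 mm long, 0.35 kg, lying on an eight-sided hub (50 mm long, 34 mm across flats); round journals 30 mm long at both ends, 25 to 55 mm from the middle: one 14 mm thick, the other 22 mm. Origin: middle of the hub, on the axis, 17 mm above its support. x runs along the shaft, but its sense does not tell which end is thin. Shafts a and b differ in this sense.
- mat: Thin dark rectangular rubber mat, 150 x 120 x 4 mm, fixed, sides along the world's x and y. Origin: centre of its underside. The shaft to be used lies on it, within 20 mm of its middle. The spare lies on a round white lid, 160 mm wide and 4 mm thick, over 0.4 m away.
- block: White block, fixed: base 130 x 70 x 10 mm, two uprights 12 mm thick, 64 wide, 62 high, 41 mm either side of the middle (70 mm free between). Each has a slot open above with flared mouth: narrow at its +x end (slot 18 mm, mouth 36), wide at its -x end (slot 26, mouth 44). A shaft the wrong way round stays up, askew. Origin: centre of underside; x along the shaft's seat, to the narrow saddle.
- seat (a point): Where the middle of the hub lies when the shaft is home: on the seat's axis, midway between the uprights, 45 mm above the bench; axes as the block's. The shaft has 10 mm of play along the axis either way.
There are look-alikes about, which are no part of the job. Leave any pink, red or turquoise look-alike of the shaft_b alone.

How it is judged:
On the way:
1. the fingers close on a journal of the shaft on the mat, to feel its thickness (((horizontal distance between shaft_a and mat below 0.08 m and contact force between the fingers and shaft_a above 1 N and horizontal distance between the grasp point and shaft_a between 0.027 and 0.062 m) or (horizontal distance between shaft_b and mat below 0.08 m and contact force between the fingers and shaft_b above 1 N and horizontal distance between the grasp point and shaft_b between 0.027 and 0.062 m))), for 0.1 s.
At the end, for the whole second after the job is handed in: The shaft that started on the mat lies at rest in the block, level within 4 degrees, its axis within 4 mm of the seat's height and 10 degrees of the seat's direction, its middle within 16 mm of the seat's (which only the right way round allows); the spare is still on the lid, moved less than 20 mm (((horizontal distance between shaft_a and seat below 0.016 m and z of shaft_a in the frame of seat between -0.004 and 0.004 m and angle between shaft_a's own x axis and vertical between 1.501 and 1.641 rad and angle between the x axis of shaft_a and the x axis of block, either way round below 0.17 rad and linear speed of shaft_a below 0.02 m/s and horizontal distance between shaft_b and mat above 0.15 m and distance of shaft_b from where it was at the start of the episode below 0.02 m) or (horizontal distance between shaft_b and seat below 0.016 m and z of shaft_b in the frame of seat between -0.004 and 0.004 m and angle between shaft_b's own x axis and vertical between 1.501 and 1.641 rad and angle between the x axis of shaft_b and the x axis of block, either way round below 0.17 rad and linear speed of shaft_b below 0.02 m/s and horizontal distance between shaft_a and mat above 0.15 m and distance of shaft_a from where it was at the start of the episode below 0.02 m))); the robot touches nothing.
It also fails if it takes over 48 s, if anything falls off the work surface, if the arm or the gripper's body presses on something with over 40 N, if the wrist force passes 120 N, or if a joint passes its speed limit or range.

## Working session

There is one attempt and no reset: what is moved stays moved. The work goes in short steps, Python scripts to look and compute and a tool call to move; the robot and the scene stay as the last step left them, time stands still between calls to the robot, and variables do not carry over. Pictures are saved under pics/ and viewed, about 8 in all and at most 12, crops included, and the job is handed in when it is done.

Besides the shell and the picture viewer there is one more tool, called after ">>>" in YAML: its name, and indented under it one key for each argument. apply_moves: Moves the arm, as the interface text tells. Its arguments: {"type":"object","properties":{"targets":{"type":"array","items":{"type":"array","items":{"type":"number"}}}},"required":["targets"]}

```bash
mkdir -p pics; cat > h.py <<'E'
import numpy as np, cv2
from plant import bot, imaging, job
def cam(name):
    c=imaging.get_calibration(name)
    return np.array(c["camera_matrix"]),np.array(c["dist_coeffs"]),c
def Rq(q):
    from scipy.spatial.transform import Rotation as R
    return R.from_quat([q[1],q[2],q[3],q[0]]).as_matrix()
def cloud(name,s=None):
    """picture, world xyz per pixel (nan without reading)"""
    s=s or bot.sense()
    pic,d=imaging.capture(name)
    K,D,c=cam(name)
    v,u=np.mgrid[:420,:560].astype(np.float64)
    n=cv2.undistortPoints(np.stack([u.ravel(),v.ravel()],1)[:,None],K,D)[:,0]
    P=np.c_[n,np.ones(len(n))]*d.ravel()[:,None]
    if "R" in c: W=(P-np.array(c["t"]))@np.array(c["R"])
    else:
        T=np.array(c["tool_from_camera"]); W=(P@T[:3,:3].T+T[:3,3])@Rq(s["eef_rot"]).T+np.array(s["tcp_pos"])
    W[d.ravel()==0]=np.nan
    return pic,W.reshape(420,560,3)
def save(n,pic): cv2.imwrite("pics/"+n+".png",cv2.cvtColor(pic,cv2.COLOR_RGB2BGR))
E
python3 - <<'E'
from h import *
s=bot.sense(); print({k:np.round(v,3) for k,v in s.items()})
for n in("top","side"):
    p,W=cloud(n); save(n+"0",p); np.savez("/tmp/"+n,p=p,W=W)
    print(n,np.nanmin(W,(0,1)),np.nanmax(W,(0,1)))
E
```

```text
{'time': np.float64(0.0), 'joint_positions': array([-1.278,  0.529,  1.434, -0.   ,  1.181, -0.178]), 'qvel': array([ 0.001, -0.001,  0.   ,  0.   , -0.001,  0.   ]), 'joint_efforts': array([ 1.0000e-03, -4.4004e+01, -1.7659e+01,  6.3000e-02,  5.8000e-02,
       -0.0000e+00]), 'tcp_pos': array([ 0.283, -0.556,  0.222]), 'eef_rot': array([-0.001,  0.972,  0.233, -0.   ]), 'contact_force': array([ 0.843, -0.418,  0.192]), 'moment': array([-0.026,  0.01 , -0.039]), 'width': np.float64(1.0)}
top [ 0.02123942 -1.22186208 -0.76444084] [1.6405889  1.41819846 0.64272817]
side [-1.29896316 -2.01548531 -0.76595651] [2.21784953 0.51226677 0.48325171]
```

View pics/top0.png

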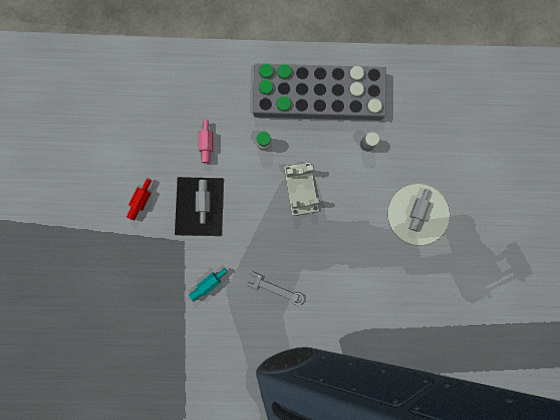

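View pics/side0.png

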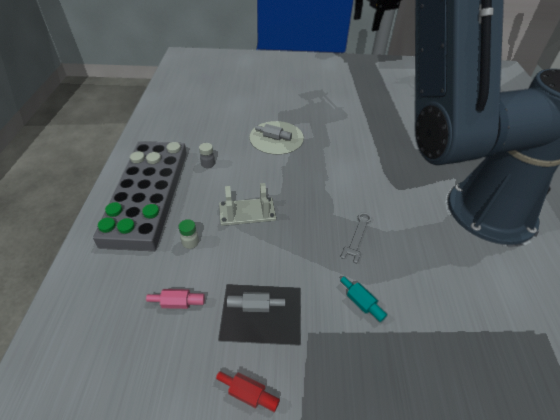

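The top view shows the mat around (200,206) with the grey shaft at (203,201), the block at (302,189) and the spare on its lid at (419,212). The pink, red and turquoise look-alikes sit around the mat. In the side view the shaft is at (256,302) and the block at (247,205).

```bash
cat > m.py <<'E'
from h import *
d=np.load("/tmp/top.npz");p,W=d["p"],d["W"]
def reg(r0,r1,c0,c1): 
    w=W[r0:r1,c0:c1].reshape(-1,3); return w[~np.isnan(w[:,0])],p[r0:r1,c0:c1].reshape(-1,3)[~np.isnan(w[:,0])]
w,_=reg(240,250,150,170); print("bench z",np.median(w[:,2]))
w,c=reg(175,238,172,228)
k=c.max(1)<60; print("mat",w[k].min(0),w[k].max(0),np.median(w[k],0))
s=w[(w[:,2]>np.median(w[k,2])+0.005)]
print("shaft n",len(s),s.min(0),s.max(0))
def ax(s):
    r=cv2.minAreaRect((s[:,:2]*1000).astype(np.float32)); return r
print(ax(s))
m=np.array(ax(s)[0])/1000; u,S,v=np.linalg.svd(s[:,:2]-s[:,:2].mean(0)); a=v[0]*np.sign(v[0,0]); print("axis",a,np.degrees(np.arctan2(a[1],a[0])))
t=(s[:,:2]-m)@a; q=(s[:,:2]-m)@np.array([-a[1],a[0]])
for lo in np.arange(-.06,.06,.01):
    k=(t>=lo)&(t<lo+.01)
    if k.sum(): print(round(lo,3),k.sum(),"zmax %.4f w %.4f mid %.4f"%(np.percentile(s[k,2],95),np.ptp(q[k]),(q[k].max()+q[k].min())/2))
w,c=reg(158,220,280,325)
for lo,hi in((.045,.075),(.006,.02)):
    k=(w[:,2]>lo)&(w[:,2]<hi); print("block",lo,k.sum(),ax(w[k]),w[k].mean(0))
E
python3 m.py
python3 - <<'E'
import cv2
a=cv2.imread("pics/top0.png")[150:240,165:335];b=cv2.imread("pics/side0.png")[180:350,215:315]
cv2.imwrite("pics/c1.png",cv2.resize(a,None,fx=4.5,fy=4.5,interpolation=cv2.INTER_CUBIC))
E
```

```text
bench z 0.0010314928168609105
mat [ 0.47269534  0.24164626 -0.00223807] [0.62190111 0.36267871 0.02547026] [0.53874052 0.31054304 0.00510503]
shaft n 466 [0.48452256 0.2553867  0.01018229] [0.61277763 0.34533446 0.04302043]
((548.4957885742188, 300.17034912109375), (88.7525634765625, 129.04441833496094), 89.29740142822266)
axis [9.99999995e-01 9.99276706e-05] 0.005725433791689706
-0.05 17 zmax 0.0287 w 0.0129 mid -0.0133
-0.04 24 zmax 0.0311 w 0.0132 mid -0.0132
-0.03 24 zmax 0.0318 w 0.0128 mid -0.0128
-0.02 46 zmax 0.0406 w 0.0323 mid -0.0134
-0.01 58 zmax 0.0408 w 0.0419 mid -0.0174
0.0 56 zmax 0.0407 w 0.0327 mid -0.0124
0.01 56 zmax 0.0402 w 0.0322 mid -0.0121
0.02 57 zmax 0.0407 w 0.0721 mid 0.0081
0.03 41 zmax 0.0414 w 0.0494 mid -0.0201
0.04 36 zmax 0.0349 w 0.0360 mid -0.0035
0.05 36 zmax 0.0338 w 0.0196 mid -0.0112
block 0.045 197 ((598.80126953125, 39.702301025390625), (94.75250244140625, 63.949928283691406), 10.64786434173584) [0.60318686 0.03976593 0.05963763]
block 0.006 1039 ((603.121826171875, 40.85345458984375), (97.47113800048828, 149.0157928466797), 87.3124008178711) [0.59558045 0.03996836 0.01154498]
```

View pics/c1.png

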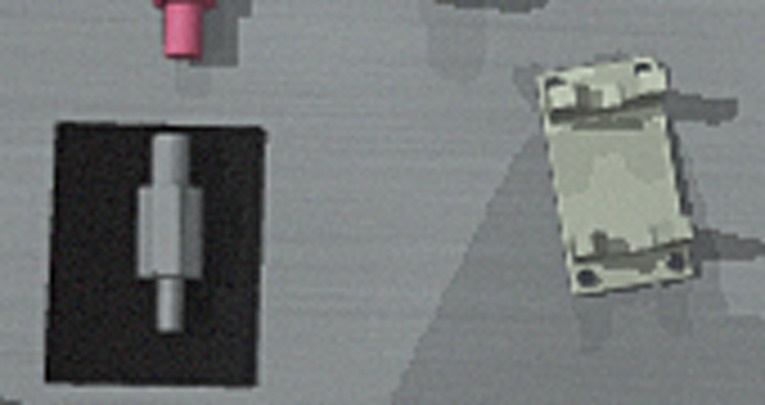

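The grey shaft's upper (+x) journal looks thicker than its lower one. The block's long axis is tilted a few degrees from world x. Next I'll get the wrist camera over the block.

```bash
python3 -c "
from h import *
print(np.round(cam('wrist')[2]['tool_from_camera'],3),cam('wrist')[0])"
```

```text
[[ 0.    -0.959 -0.282  0.076]
 [ 1.    -0.     0.    -0.   ]
 [-0.001 -0.282  0.959 -0.163]
 [ 0.     0.     0.     1.   ]] [[373.47743301   0.         277.60185532]
 [  0.         373.47743301 206.21976338]
 [  0.           0.           1.        ]]
```

>>> apply_moves:
  targets:
    - [1,270,480,100,0,0,-27]
    - [1,270,480,100,0,0,-27]
    - [1,270,480,100,0,0,-27]
    - [1,270,480,100,0,0,-27]
    - [1,270,480,100,0,0,-27]
    - [1,270,480,100,0,0,-27]
    - [1,270,480,100,0,0,-27]
    - [1,270,480,100,0,0,-27]
    - [1,270,480,100,0,0,-27]
    - [1,270,480,100,0,0,-27]

```text
time: 1.35
tcp_pos: [0.5551, -0.0733, 0.3231]
eef_rot: [-0.0, 1.0, 0.003, 0.001]
contact_force: [-0.9, -1.2, -0.1]
width: 1.004
```

>>> apply_moves:
  targets:
    - [1,65,113,-80,0,0,0]
    - [1,65,113,-80,0,0,0]
    - [1,65,113,-80,0,0,0]
    - [1,65,113,-80,0,0,0]

```text
time: 1.85
tcp_pos: [0.6178, 0.0362, 0.2407]
eef_rot: [0.0, 1.0, 0.001, -0.002]
contact_force: [-0.7, -0.3, 0.4]
width: 1.002
```

```bash
python3 - <<'E'
from h import *
s=bot.sense(); print(s["tcp_pos"],s["eef_rot"])
p,W=cloud("wrist",s); save("w1",p); np.savez("/tmp/w1",p=p,W=W)
print(np.round(W[::60,::80,2],3))
E
```

```text
[0.61776098 0.03624701 0.24073315] [ 1.63139211e-04  9.99997941e-01  5.59804042e-04 -1.94361478e-03]
[[ 0.001  0.001  0.023  0.016  0.016  0.024    nan]
 [ 0.001  0.001  0.061  0.002  0.002  0.001  0.06 ]
 [ 0.002  0.001  0.001  0.001  0.002  0.003  0.001]
 [ 0.006  0.006  0.001  0.011  0.002  0.001  0.001]
 [ 0.001  0.006  0.002 -0.     0.001  0.     0.004]
 [ 0.336  0.328  0.328  0.327  0.327  0.329  0.33 ]
 [ 0.335  0.331  0.001 -0.     0.338  0.337  0.339]]
```

View pics/w1.png

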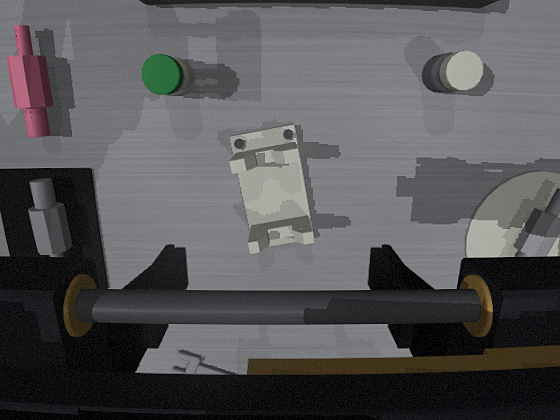

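The block is at (272,190) in the wrist view, with its far upright at row 158 and its near one at row 235. The mat and shaft are at the left edge. I'll measure the slots from the depth.

```bash
cat > blk.py <<'E'
from h import *
d=np.load("/tmp/w1.npz");p,W=d["p"],d["W"]
w=W[115:260,220:325].reshape(-1,3); w=w[~np.isnan(w[:,0])]
b=w[(w[:,2]>.007)&(w[:,2]<.016)]; r=cv2.minAreaRect((b[:,:2]*1000).astype(np.float32)); print("base",r,np.median(b[:,2]))
t=w[(w[:,2]>.056)&(w[:,2]<.068)]; print("tops",len(t),np.median(t[:,2]),cv2.minAreaRect((t[:,:2]*1000).astype(np.float32)))
h=t[:,0]>t[:,0].mean(); A,B=t[h],t[~h]
cA=np.array(cv2.minAreaRect((A[:,:2]*1000).astype(np.float32))[0]);cB=np.array(cv2.minAreaRect((B[:,:2]*1000).astype(np.float32))[0])
dx=cA-cB; print("far",cA,"near",cB,"sep",np.hypot(*dx),"yaw",np.degrees(np.arctan2(dx[1],dx[0])),"mid",(cA+cB)/2)
a=dx/np.hypot(*dx); n=np.array([-a[1],a[0]])
for nm,S in(("far",A),("near",B)):
    q=np.sort((S[:,:2]*1000-(cA+cB)/2)@n); g=np.diff(q); i=g.argmax(); print(nm,"n",len(q),"edges",q[0],q[-1],"mouth",q[i],q[i+1],g[i])
# mid-depth slot widths
for nm,sg in(("far",1),("near",-1)):
  for lo,hi in((.03,.04),(.04,.05),(.05,.056)):
    k=(w[:,2]>lo)&(w[:,2]<hi); u=(w[k,:2]*1000-(cA+cB)/2); k2=abs(u@a-sg*41)<9; q=np.sort((u@n)[k2]); print(nm,lo,np.round(q[::max(1,len(q)//14)],1))
cv2.imwrite("pics/c2.png",cv2.resize(cv2.cvtColor(p[115:260,220:325],cv2.COLOR_RGB2BGR),None,fx=4,fy=4,interpolation=cv2.INTER_CUBIC))
E
python3 blk.py
```

```text
base ((596.5595092773438, 40.791038513183594), (130.1333770751953, 70.19585418701172), 10.763832092285156) 0.011442529230808643
tops 1015 0.06301739022413713 ((596.3211059570312, 40.7418212890625), (94.50851440429688, 64.08709716796875), 10.722782135009766)
far [636.73986816  48.39152527] near [556.16009521  33.14283752] sep 82.00989139406265 yaw 10.715776792905412 mid [596.44998169  40.7671814 ]
far n 586 edges -32.03989196993894 32.047183118559516 mouth -12.526828494561183 12.387841649001645 24.91467014356283
near n 429 edges -31.934139744250967 31.969019732357843 mouth -16.725997151541705 16.859725981395908 33.585723132937616
far 0.03 [-31.3 -16.2  -8.1  -6.4  -5.   -3.2  -1.6  -0.2   1.3   2.8   4.4   5.9
   7.9  12.1  27.3]
far 0.04 [-31.9 -26.7 -21.1 -16.2 -11.2  -5.7  -3.    1.8   6.    8.2   9.    9.5
  15.   20.6  25.7  31.4]
far 0.05 [-30.4 -19.9 -12.9 -12.  -11.3 -10.5  -9.8   9.2  10.   10.7  11.2  11.9
  12.6  16.6  27.2]
near 0.03 [-32.  -21.1 -12.3  -9.7  -7.3  -4.5  -2.1   0.4   2.9   5.5   7.9  10.6
  13.   21.7  31.9]
near 0.04 [-32.  -29.2 -26.8 -23.9 -21.7 -19.4 -16.4 -13.4  12.9  14.6  16.9  19.8
  22.3  25.2  28.2  30.7]
near 0.05 [-31.4 -26.3 -21.1 -16.6 -15.8 -14.9 -14.   13.2  14.   14.9  15.8  16.6
  18.5  23.6  29. ]
```

View pics/c2.png

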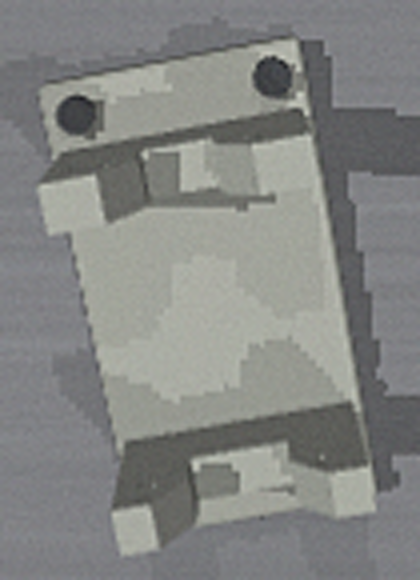

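The far (+x) saddle is the narrow one: its mouth is about 25–36 mm against 34–44 mm for the near one. The block is centred at (0.5965, 0.0408) with yaw 10.7°, the uprights are 82 mm apart, and the sizes agree with the given ones. Next I'll go over the shaft.

>>> apply_moves:
  targets:
    - [1,-25,250,-20,0,0,0]
    - [1,-25,250,-20,0,0,0]
    - [1,-25,250,-20,0,0,0]
    - [1,-25,250,-20,0,0,0]
    - [1,-25,250,-20,0,0,0]
    - [1,-25,250,-20,0,0,0]
    - [1,-25,250,-20,0,0,0]

```text
time: 2.78
tcp_pos: [0.5944, 0.2835, 0.2233]
eef_rot: [0.0, 1.0, -0.002, 0.001]
contact_force: [-0.1, 0.3, 0.4]
width: 1.004
```

```bash
cat > sh.py <<'E'
from h import *
s=bot.sense(); print(np.round(s["tcp_pos"],4),np.round(s["eef_rot"],4))
p,W=cloud("wrist",s); save("w2",p); np.savez("/tmp/w2",p=p,W=W)
w=W.reshape(-1,3); w=w[~np.isnan(w[:,0])]
box=(w[:,0]>.47)&(w[:,0]<.63)&(w[:,1]>.245)&(w[:,1]<.36); w=w[box]
print("mat z",np.median(w[w[:,2]<.01,2]))
S=w[(w[:,2]>.018)&(w[:,2]<.05)]; r=cv2.minAreaRect((S[:,:2]*1000).astype(np.float32)); print(len(S),r)
c=np.array(r[0])/1000; a=np.array([1.,0])
for it in range(3):
    n=np.array([-a[1],a[0]]); t=(S[:,:2]-c)@a;q=(S[:,:2]-c)@n
    L=np.arange(-.06,.065,.005); M=[];T=[]
    for lo in L:
        k=(t>=lo)&(t<lo+.005)
        if k.sum()>8:
            M.append((q[k].max()+q[k].min())/2);T.append(lo+.0025)
            if it==2: print("x %.4f n %d ztop %.4f width %.4f mid %.4f"%(c[0]+lo+.0025,k.sum(),np.percentile(S[k,2],95),np.ptp(q[k]),M[-1]))
    f=np.polyfit(T,M,1); c=c+n*f[1]; a=a+n*f[0]; a/=np.hypot(*a)
print("c",c,"yaw",np.degrees(np.arctan2(a[1],a[0])),"t range",t.min(),t.max())
hub=S[:,2]>.034; th=t[hub]; print("hub t",np.percentile(th,[1,99]))
E
python3 sh.py
```

```text
[0.5944 0.2835 0.2233] [ 2.0e-04  1.0e+00 -1.7e-03  5.0e-04]
mat z 0.005304748797967718
2709 ((555.6925659179688, 290.195556640625), (110.07299041748047, 34.01720428466797), 1.9438396692276)
x 0.5032 n 54 ztop 0.0300 width 0.0128 mid -0.0002
x 0.5082 n 56 ztop 0.0301 width 0.0127 mid -0.0005
x 0.5132 n 58 ztop 0.0301 width 0.0138 mid -0.0001
x 0.5182 n 63 ztop 0.0299 width 0.0138 mid -0.0002
x 0.5232 n 55 ztop 0.0298 width 0.0126 mid 0.0001
x 0.5282 n 17 ztop 0.0392 width 0.0306 mid -0.0014
x 0.5332 n 148 ztop 0.0404 width 0.0338 mid 0.0001
x 0.5382 n 157 ztop 0.0402 width 0.0338 mid -0.0000
x 0.5432 n 164 ztop 0.0403 width 0.0335 mid -0.0002
x 0.5482 n 152 ztop 0.0400 width 0.0324 mid 0.0001
x 0.5532 n 162 ztop 0.0404 width 0.0333 mid 0.0004
x 0.5582 n 162 ztop 0.0403 width 0.0333 mid 0.0002
x 0.5632 n 165 ztop 0.0403 width 0.0330 mid 0.0000
x 0.5682 n 165 ztop 0.0404 width 0.0330 mid -0.0001
x 0.5732 n 169 ztop 0.0402 width 0.0338 mid 0.0001
x 0.5782 n 253 ztop 0.0402 width 0.0332 mid 0.0004
x 0.5832 n 118 ztop 0.0342 width 0.0309 mid 0.0003
x 0.5882 n 107 ztop 0.0337 width 0.0210 mid 0.0001
x 0.5932 n 113 ztop 0.0337 width 0.0209 mid -0.0001
x 0.5982 n 107 ztop 0.0336 width 0.0219 mid 0.0003
x 0.6032 n 111 ztop 0.0333 width 0.0209 mid 0.0006
x 0.6082 n 149 ztop 0.0333 width 0.0207 mid 0.0003
c [0.55568987 0.29012485] yaw 2.0996976363136772 t range -0.055053442234848336 0.05501885312115283
hub t [-0.02490102  0.02703625]
```

View pics/w2.png

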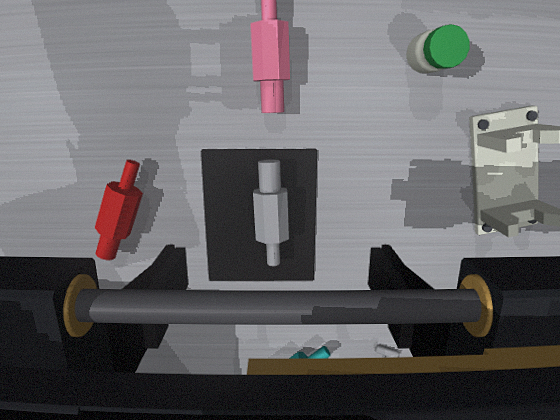

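In the near view the shaft lies at (268,213), centre (0.5557, 0.2901), yaw about 2°. It looks 13 mm thick at -x and 21 mm at +x. Now I'll feel the -x journal.

>>> apply_moves:
  targets:
    - [1,-79,3,-140,0,0,2.3]
    - [1,-79,3,-140,0,0,2.3]
    - [1,-79,3,-140,0,0,2.3]
    - [1,-79,3,-180,0,0,2.3]
    - [1,-79,3,-200,0,0,2.3]
    - [1,-79,3,-214,0,0,2.3]
    - [1,-79,3,-214,0,0,2.3]
    - [0.3,-79,3,-214,0,0,2.3]
    - [0.3,-79,3,-214,0,0,2.3]
    - [0.3,-79,3,-214,0,0,2.3]

```text
time: 4.08
tcp_pos: [0.5149, 0.2892, 0.0093]
eef_rot: [-0.0, 1.0, 0.02, 0.001]
contact_force: [-0.1, 1.2, -0.7]
width: 0.747
```

>>> apply_moves:
  targets:
    - [0.3,0,0,0,0,0,0]
    - [0.2,0,0,0,0,0,0]
    - [0.05,0,0,0,0,0,0]
    - [0.05,0,0,0,0,0,0]
    - [0.05,0,0,0,0,0,0]
    - [0.05,0,0,0,0,0,0]
    - [0.05,0,0,0,0,0,0]

```text
time: 4.95
tcp_pos: [0.5145, 0.289, 0.0085]
eef_rot: [0.0, 1.0, 0.02, -0.0]
contact_force: [0.2, -0.9, -0.2]
width: 0.152
```

>>> apply_moves:
  targets:
    - [0.05,0,0,0,0,0,0]
    - [0.05,0,0,0,0,0,0]
    - [0.05,0,0,0,0,0,0]

```text
time: 5.32
tcp_pos: [0.5145, 0.289, 0.0085]
eef_rot: [0.0, 1.0, 0.02, -0.0]
contact_force: [-0.3, -0.5, -0.8]
width: 0.15
```

The fingers stop at 0.15 × 87 ≈ 13 mm, so the -x journal is the thin one (14 mm). I'll open, slide along to the hub and grip it.

>>> apply_moves:
  targets:
    - [1,0,0,0,0,0,0]
    - [1,0,0,0,0,0,0]
    - [1,0,0,0,0,0,0]
    - [1,0,0,0,0,0,0]
    - [1,0,0,0,0,0,0]
    - [1,0,0,0,0,0,0]
    - [1,20,1,0,0,0,0]
    - [1,41,1.5,0,0,0,0]
    - [0.6,41,1.5,0,0,0,0]
    - [0.6,41,1.5,0,0,0,0]

```text
time: 6.58
tcp_pos: [0.5541, 0.2903, 0.0082]
eef_rot: [0.0, 1.0, 0.02, -0.001]
contact_force: [-0.5, 0.0, 0.1]
width: 0.848
```

>>> apply_moves:
  targets:
    - [0.5,0,0,0,0,0,0]
    - [0.4,0,0,0,0,0,0]
    - [0.2,0,0,0,0,0,0]
    - [0.2,0,0,0,0,0,0]
    - [0.2,0,0,0,0,0,0]
    - [0.2,0,0,0,0,0,0]

```text
time: 7.32
tcp_pos: [0.5554, 0.2905, 0.0086]
eef_rot: [0.0, 1.0, 0.02, -0.0]
contact_force: [-1.1, 0.2, 1.0]
width: 0.39
```

>>> apply_moves:
  targets:
    - [0.2,0,0,20,0,0,0]
    - [0.2,0,0,50,0,0,0]
    - [0.2,0,0,90,0,0,0]
    - [0.2,10,-30,120,0,0,10]
    - [0.2,20,-60,140,0,0,20]
    - [0.2,30,-90,140,0,0,30]
    - [0.2,40,-120,140,0,0,40]
    - [0.2,40,-150,140,0,0,50]
    - [0.2,40,-180,140,0,0,60]
    - [0.2,41,-210,140,0,0,70]

```text
time: 8.57
tcp_pos: [0.5959, 0.0796, 0.1491]
eef_rot: [-0.0, 0.806, 0.592, -0.0]
contact_force: [0.5, -0.6, -3.6]
width: 0.391
```

>>> apply_moves:
  targets:
    - [0.2,0,-20,0,0,0,10]
    - [0.2,0,-40,0,0,0,20]
    - [0.2,0,-40,0,0,0,30]
    - [0.2,0,-40,0,0,0,40]
    - [0.2,0,-40,0,0,0,50]
    - [0.2,0,-40,0,0,0,60]
    - [0.2,0,-40,0,0,0,70]
    - [0.2,0,-40,0,0,0,80]
    - [0.2,0,-40,0,0,0,90]
    - [0.2,0,-40,0,0,0,100]

```text
time: 9.82
tcp_pos: [0.596, 0.0406, 0.1492]
eef_rot: [-0.0, 0.065, 0.998, 0.0]
contact_force: [-0.9, 0.1, -4.0]
width: 0.391
```

>>> apply_moves:
  targets:
    - [0.2,0,0,0,0,0,10]
    - [0.2,0,0,0,0,0,18.4]
    - [0.2,0,0,0,0,0,18.4]
    - [0.2,0,0,0,0,0,18.4]

```text
time: 10.32
tcp_pos: [0.5963, 0.0406, 0.1489]
eef_rot: [0.0, -0.092, 0.996, 0.0]
contact_force: [-0.2, -0.5, -4.5]
width: 0.388
```

```bash
cat > held.py <<'E'
from h import *
s=bot.sense(); R=Rq(s["eef_rot"]); T=np.array(s["tcp_pos"]); print(np.round(T,4),"yaw",np.degrees(np.arctan2(R[1,0],R[0,0])),"tilt",np.degrees(np.arccos(-R[2,2])),s["width"])
p,W=cloud("top",s); save("t3",p); np.savez("/tmp/t3",p=p,W=W)
p2,W2=cloud("wrist",s); p3,W3=cloud("side",s); np.savez("/tmp/s3",p=p3,W=W3);np.savez("/tmp/w3",p=p2,W=W2)
o=np.zeros((420,1120,3),np.uint8);o[:,:560]=p2;o[:,560:]=p3; save("ws3",cv2.resize(o,(800,300),interpolation=cv2.INTER_AREA))
E
python3 held.py
```

```text
[0.5963 0.0406 0.1489] yaw -169.44737940941116 tilt 0.004819901974090438 0.38755517443692405
```

View pics/ws3.png

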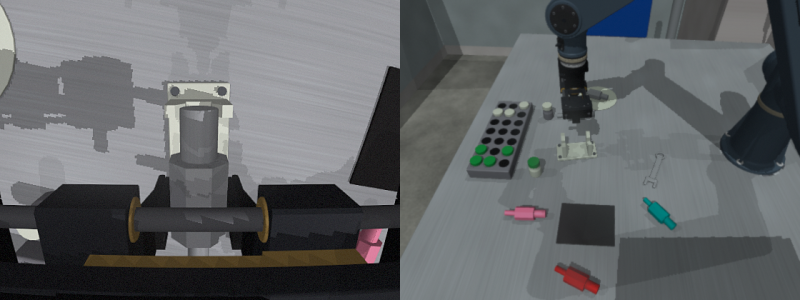

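The wrist view shows the shaft held by its hub with the thick journal over the near (wide) saddle. The side view shows the mat empty. I'll check the shaft's tilt, yaw and offset from depth.

```bash
cat > hc.py <<'E'
from h import *
d=np.load("/tmp/w3.npz");W=d["W"]
c=np.array([.5965,.0408]);y=np.radians(10.72);a=np.array([np.cos(y),np.sin(y)]);n=np.array([-a[1],a[0]])
w=W[130:290,225:330].reshape(-1,3);w=w[(w[:,2]>.13)&(w[:,2]<.20)]
t=(w[:,:2]-c)@a;q=(w[:,:2]-c)@n
for lo in np.arange(-.07,.07,.005):
    k=(t>=lo)&(t<lo+.005)&(abs(q)<.025)
    if k.sum()>10: print("t %.4f n %d ztop %.4f w %.4f mid %.4f"%(lo+.0025,k.sum(),np.percentile(w[k,2],95),np.ptp(q[k]),(q[k].max()+q[k].min())/2))
print("tmin",t[abs(q)<.012].min())
E
python3 hc.py
```

```text
t -0.0575 n 679 ztop 0.1734 w 0.0218 mid 0.0002
t -0.0525 n 706 ztop 0.1738 w 0.0219 mid 0.0002
t -0.0475 n 683 ztop 0.1738 w 0.0221 mid 0.0002
t -0.0425 n 651 ztop 0.1737 w 0.0214 mid 0.0002
t -0.0375 n 638 ztop 0.1738 w 0.0217 mid 0.0002
t -0.0325 n 622 ztop 0.1737 w 0.0219 mid 0.0002
t -0.0275 n 1635 ztop 0.1799 w 0.0341 mid 0.0001
t -0.0225 n 997 ztop 0.1803 w 0.0340 mid 0.0001
t -0.0175 n 951 ztop 0.1803 w 0.0341 mid 0.0001
t -0.0125 n 1762 ztop 0.1857 w 0.0486 mid -0.0003
t -0.0075 n 1005 ztop 0.1801 w 0.0377 mid 0.0009
t -0.0025 n 322 ztop 0.1783 w 0.0357 mid -0.0001
tmin -0.058106824078806345
```

It is level, with lateral offset 0.2 mm or less and 3 mm off along the axis. The axis sits 13 mm above the TCP, so the seat is at TCP z ≈ 0.032.

>>> apply_moves:
  targets:
    - [0.2,3,0.5,-30,0,0,0]
    - [0.2,3,0.5,-60,0,0,0]
    - [0.2,3,0.5,-75,0,0,0]
    - [0.2,3,0.5,-85,0,0,0]
    - [0.2,3,0.5,-95,0,0,0]
    - [0.2,3,0.5,-103,0,0,0]
    - [0.2,3,0.5,-110,0,0,0]
    - [0.2,3,0.5,-114,0,0,0]
    - [0.2,3,0.5,-116,0,0,0]
    - [0.2,3,0.5,-116,0,0,0]

```text
time: 11.72
tcp_pos: [0.5997, 0.041, 0.0327]
eef_rot: [0.0, -0.093, 0.996, -0.0]
contact_force: [-0.2, 0.2, -4.3]
width: 0.388
```

>>> apply_moves:
  targets:
    - [0.2,0,0,-1,0,0,0]
    - [0.2,0,0,-1,0,0,0]
    - [0.45,0,0,-1,0,0,0]
    - [0.5,0,0,-1,0,0,0]
    - [1,0,0,-1,0,0,0]
    - [1,0,0,-1,0,0,0]
    - [1,0,0,-1,0,0,0]
    - [1,0,0,-1,0,0,0]
    - [1,0,0,-1,0,0,0]
    - [1,0,0,-1,0,0,0]

```text
time: 12.98
tcp_pos: [0.5995, 0.041, 0.0315]
eef_rot: [0.0, -0.093, 0.996, -0.0]
contact_force: [-0.1, 0.3, 0.9]
width: 0.989
```

>>> apply_moves:
  targets:
    - [1,0,0,20,0,0,0]
    - [1,0,0,50,0,0,0]
    - [1,0,0,110,0,0,0]
    - [1,0,0,170,0,0,0]
    - [1,-40,0,190,0,0,0]
    - [1,-40,0,190,0,0,0]
    - [1,-40,0,190,0,0,0]

```text
time: 13.85
tcp_pos: [0.5597, 0.041, 0.2215]
eef_rot: [0.0, -0.093, 0.996, -0.0]
contact_force: [-0.1, 0.1, -0.3]
width: 1.0
```

```bash
cat > fin.py <<'E'
from h import *
s=bot.sense(); print(s["time"],np.round(s["tcp_pos"],4),np.round(s["contact_force"],2),s["width"])
p,W=cloud("wrist",s); save("w4",p)
c=np.array([.5965,.0408]);y=np.radians(10.72);a=np.array([np.cos(y),np.sin(y)]);n=np.array([-a[1],a[0]])
w=W.reshape(-1,3);w=w[~np.isnan(w[:,0])];w=w[(w[:,2]>.04)&(w[:,2]<.075)]
t=(w[:,:2]-c)@a;q=(w[:,:2]-c)@n
k=(abs(q)<.02)&(abs(t)<.07);t,q,w=t[k],q[k],w[k]
for lo in np.arange(-.065,.065,.005):
    k=(t>=lo)&(t<lo+.005)
    if k.sum()>10: print("t %.4f n %d ztop %.4f w %.4f mid %.4f"%(lo+.0025,k.sum(),np.percentile(w[k,2],90),np.ptp(q[k]),(q[k].max()+q[k].min())/2))
print(t[abs(q)<.005].min(),t[abs(q)<.005].max())
E
python3 fin.py
```

```text
13.85 [0.5597 0.041  0.2215] [-0.09  0.06 -0.28] 1.0002565992513175
t -0.0525 n 178 ztop 0.0568 w 0.0211 mid -0.0004
t -0.0475 n 210 ztop 0.0573 w 0.0399 mid 0.0001
t -0.0425 n 225 ztop 0.0581 w 0.0392 mid 0.0002
t -0.0375 n 224 ztop 0.0582 w 0.0394 mid 0.0002
t -0.0325 n 133 ztop 0.0571 w 0.0370 mid -0.0003
t -0.0275 n 125 ztop 0.0571 w 0.0216 mid -0.0006
t -0.0225 n 299 ztop 0.0633 w 0.0339 mid -0.0004
t -0.0175 n 186 ztop 0.0640 w 0.0324 mid -0.0005
t -0.0125 n 191 ztop 0.0635 w 0.0325 mid -0.0005
t -0.0075 n 187 ztop 0.0636 w 0.0327 mid -0.0006
t -0.0025 n 186 ztop 0.0637 w 0.0328 mid -0.0006
t 0.0025 n 180 ztop 0.0636 w 0.0330 mid -0.0007
t 0.0075 n 185 ztop 0.0636 w 0.0331 mid -0.0007
t 0.0125 n 175 ztop 0.0638 w 0.0333 mid -0.0008
t 0.0175 n 179 ztop 0.0638 w 0.0334 mid -0.0008
t 0.0225 n 176 ztop 0.0637 w 0.0335 mid -0.0008
t 0.0275 n 28 ztop 0.0630 w 0.0336 mid -0.0008
t 0.0325 n 70 ztop 0.0535 w 0.0391 mid 0.0001
t 0.0375 n 323 ztop 0.0615 w 0.0398 mid -0.0000
t 0.0425 n 184 ztop 0.0627 w 0.0389 mid 0.0002
t 0.0475 n 121 ztop 0.0615 w 0.0389 mid 0.0002
t 0.0525 n 60 ztop 0.0533 w 0.0130 mid -0.0012
-0.05463631229789471 0.05602513393372322
```

View pics/w4.png

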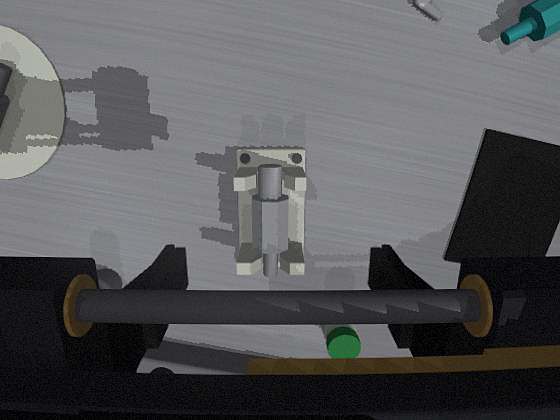

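The shaft lies in both saddles (270,215): hub top about 63 mm, level, within 1 mm of the seat axis. The robot is clear, so I'm handing in.

```bash
python3 -c "
from plant import job
print(job.close_job())"
```

```text
the job is handed in; nothing more can be done
None
```

The shaft from the mat is lying in the white block, thin journal in the narrow saddle and thick journal in the wide one, and the job is handed in.

- **Feeling:** The fingers closed on the journal nearer the robot and stopped at about 13 mm, so that one is the thin journal (14 mm). The camera had shown the same.
- **Placing:** I gripped the shaft by the hub and turned it about 188°. The block's narrow saddle is at its far end from the robot, with the block turned 10.7°. I then lowered the shaft and let go.
- **Last checks, wrist camera:**
  - The hub top is at about 63 mm, which puts the axis at about 45 to 46 mm against the wanted 45 mm.
  - The shaft is level along its length.
  - Its middle is within about 1 mm of the seat, both along and across the axis.
- **Clear of contact:** The gripper is open and well above the block, with force near zero.
- **Time:** The robot clock stood at about 13.9 s.

The spare on the round lid was never approached; I did not measure it again afterwards. No check failed or disagreed.

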